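# Open the touch-latch tea box

### The job

Open the wider of the two wooden tea boxes with your fingertips: press down on the steel disc at the free edge of its lid until the catch lets go, draw back so that the lid springs ajar by itself, then push the lid up and over by its free edge until it leans right back on its stop. Leave the narrow box shut, and do not pick up or shift the sugar jar, the mug or the spoon caddy.

Things in the scene. Friction and masses are not known exactly. Their poses are not given: they have to be found in the camera images.
- wide_box: The wider of two fixed pale wooden tea boxes, 160 mm deep (x) by 200 mm wide (y), walls 7 mm thick, 85 mm high, top of closed lid 103 mm above the table. Origin: centre of underside; x from the lid's free edge (robot side) to the hinge side, y along the hinge line, z up. Lid 10 mm thick, full width, overhangs the front wall by 8 mm; two brass hinges at the far side
- wide_lid (a joint): wide box's lid angle (rad): 0 shut, latched; negative pressed in (stop -0.045); grows opening. The catch lets go at about -0.03 and does not latch again; once the press is withdrawn a spring plunger lifts the lid to about 0.6 and holds it ajar (free edge some 90 mm up). From there it swings free (0.16 kg, slight friction); past about 1.7 it falls by itself to its stop at 1.85 and stays
- wide_press (a point): centre of the steel press disc, on the top face of the wide box's lid, mid-width, 18 mm in from the free edge and 148 mm from the hinge line; moves with the lid. The disc is 22 mm across; the catch lets go some 4 to 5 mm down here, at about 5 to 8 N; the lid bottoms at 7 mm
- wide_edge (a point): middle of the lower front edge of the wide box's lid (underside, free edge), 166 mm from the hinge line; moves with the lid
- wide_hinge (a point): middle of the wide lid's hinge line, at the level of the lid's underside, 93 mm above the table, at x = +78 mm in the box's frame
- narrow_box: The narrower of two fixed pale wooden tea boxes, 160 mm deep (x) by 120 mm wide (y), walls 7 mm thick, 85 mm high, top of closed lid 103 mm above the table. Origin: centre of underside; x from the lid's free edge (robot side) to the hinge side, y along the hinge line, z up. Same kind of lid, disc and catch; to stay shut
- narrow_lid (a joint): angle of the narrow box's lid (rad), 0 closed and latched, about 0.6 when sprung ajar
- sugar_jar: loose closed glass jar with a steel cap, 76 mm across, 120 mm tall; origin at the centre of its underside
- mug: loose white ceramic mug, 80 mm across, 90 mm tall, handle at its +y; origin at the centre of its underside
- spoon_caddy: loose grey plastic beaker holding three spoons, 80 mm across, 100 mm tall (150 mm with the spoons); origin at the centre of its underside
Not all that is in view belongs to the job. Leave any orange look-alike of the spoon_caddy alone.

How it is judged:
On the way, in this order (a step that is already met when the one before it is completed fails the run):
1. the wide box's lid is pressed in until the catch lets go (value of joint wide_lid below -0.02 rad).
2. the wide box's lid has sprung ajar by itself, the fingers off it (value of joint wide_lid between 0.4 and 0.9 rad and contact force between the fingers and wide_lid below 0.2 N), for 0.2 s.
3. the wide box's lid is pushed right back (value of joint wide_lid above 1.7 rad), for 0.2 s.
At the end, for the whole second after the job is handed in: The wide box's lid leans back at rest beyond 1.7 rad (its stop is at 1.85), having first sprung ajar untouched; the narrow box's lid is still shut (below 0.05 rad); the jar, mug and caddy stand upright within 25 mm of where they were (value of joint wide_lid above 1.7 rad and velocity of joint wide_lid between -0.05 and 0.05 rad/s and value of joint narrow_lid below 0.05 rad and distance of each of sugar_jar, mug, spoon_caddy from where it was at the start of the episode below 0.025 m and angle between each of sugar_jar, mug, spoon_caddy's own z axis and vertical below 0.2 rad).
It fails at once if the narrow box's lid is released or opened (value of joint narrow_lid above 0.1 rad).
It fails at once if the sugar jar is moved by more than 25 mm, lifted or tipped (distance of sugar_jar from where it was at the start of the episode above 0.025 m or angle between sugar_jar's own z axis and vertical above 0.35 rad).
It fails at once if the mug is moved by more than 25 mm, lifted or tipped (distance of mug from where it was at the start of the episode above 0.025 m or angle between mug's own z axis and vertical above 0.35 rad).
It fails at once if the spoon caddy is moved by more than 25 mm, lifted or tipped (distance of spoon_caddy from where it was at the start of the episode above 0.025 m or angle between spoon_caddy's own z axis and vertical above 0.35 rad).
It also fails if it takes over 51 s, if anything falls off the work surface, if the arm or the gripper's body presses on something with over 40 N, if the wrist force passes 120 N, or if a joint passes its speed limit or range.

### The arm

A 7-joint arm with a two-finger parallel gripper is mounted at the origin on the work surface. World frame = base frame: x ahead of the robot, y to its left, z up, the work surface at z = 0. Lengths are in m, angles in rad, forces in N, time in s.
With the tool pointing down it reaches from about 0.4 to 0.85 m from the base axis. Payload 10.4 kg.
Tool frame: the origin (TCP) lies between the finger pads; the fingertips stand ahead of it and the grasp point (between the pads) lies 5 mm behind it (manip.tip_extent is the z of the fingertips in the tool frame, in m); z points along the fingers, y is the line along which they close (so a half turn about z gives the same grasp; the last joint's range is limited). The gripper opens to 85 mm and grips with 20 to 120 N. Pads are 22 mm wide; open, the fingers measure 114 mm over their backs; the gripper's body (76 mm by 85 mm) begins 54 mm behind the grasp point. The pads swing forward as they close: fully open they stand 13 mm farther back than shut.
Start: joints at [1.19, 0.332, -0.065, 1.46, 0.022, 1.35, -0.088], TCP at [0.219, -0.585, 0.216] pointing down, gripper open.
Joint ranges: [-2.6, 2.6], [-0.5, 2.12], [-1.47, 1.34], [0.16, 2.42], [-1.27, 4.41], [0.06, 2.06], [-2.6, 2.6]. Speed limits (rad/s): [2.22, 2.22, 2.79, 2.79, 3.14, 3.14, 3.14].

### API

Orientations are given as a unit quaternion [x, y, z, w].
In Python, from workcell import status, viewer, manip gives the robot as it stands.
- The arm moves only by the tool play_rows, never from a script. Its argument "plan" is one flat list of numbers, 7 for each row, row after row: the turn, a rotation vector about the tool's x, y, z in degrees, then the shift along the tool's x, y, z in m, then the opening, from 0 (shut) to 1 (fully open). In form: [ax, ay, az, dx, dy, dz, grip, ax, ay, az, dx, dy, dz, grip, ...]. A call has 1 to 20 rows; each row is the pose to reach, as a shift and turn from the pose commanded when the call began, along the tool's axes at that moment; what a row does not reach only later rows make up. A row lasts 1/8 s, in which the tool goes at most 62.5 mm and 10.7 degrees, less where a joint would pass 70% of its speed; a pose out of reach is approached as far as the arm can. A call with a gripper value outside its range is refused whole. The fingers move at their own pace and stop on an object; "squeeze" is the grip in N (left out, the last holds). Time passes only in rows, so rows that repeat a pose let the fingers close. It gives the time, the measured TCP pose, the force, the opening and the grip force at its end, in the units of the state.
- status.get_obs(): the state, without advancing time (a new reading comes with each control period).
- viewer.camera(name): name is "scene" or "top" or "wrist"; returns the picture (400x640x3 uint8, red, green, blue); there is no depth.
- viewer.camera_model(name): a dict with "fx", "fy", "cx", "cy" (pixels), "D" ([k1, k2, p1, p2, k3] as OpenCV has them; the pictures are not rectified), "R" (3x3) and "t" (3): a world point X has camera coordinates R X + t. Camera axes: x right, y down, z forward; pixel columns grow to the right and rows downward; lengths in m; the calibration is good to about 2 mm. A picture is of the moment at which its call begins: read the wrist's pose just before it. camera_model takes no time and is no camera call; for the wrist camera it gives the pose at the moment of the call.
- manip.hand_in(): hands the job in; it is judged then, once.
The state is a dict: "clock": time; "joint_pos": joint angles; "joint_velocities": joint speeds; "tau": joint torques, N m; "position": TCP position; "ee_rot": TCP orientation; "ft_force": force on the tool from outside, world axes, zero at the start; "torque": the same for the moment, N m; "grip_width": opening from 0.0 (shut) to 1.0 (fully open); "grasp_force": force on a finger pad.
Only numpy, scipy, OpenCV 4.12 (cv2) and the standard library are available. Lean on these libraries where they do the work, as an engineer would, in place of code of your own. Each camera call takes 0.05 s, during which the arm holds its last target. There are 200 camera calls.

## Working session

There is one attempt and no reset: what is moved stays moved. The work goes in short steps, Python scripts to look and compute and a tool call to move; the robot and the scene stay as the last step left them, time stands still between calls to the robot, and variables do not carry over. Pictures are saved under pics/ and viewed, at most 12 in all, crops included, and the job is handed in when it is done.

Besides the shell and the picture viewer there is one more tool, called as a command line: name --argument value ..., lists and objects as JSON in quotes. play_rows: Moves the arm, as the interface text tells. Its arguments: {"type":"object","properties":{"plan":{"type":"array","items":{"type":"number"}},"squeeze":{"type":"number"}},"required":["plan"]}

```bash
mkdir -p pics; python3 - <<'E'
from workcell import status,viewer,manip
import cv2
for n in("top","scene"):
    cv2.imwrite(f"pics/{n}0.png",viewer.camera(n)[:,:,::-1]); m=viewer.camera_model(n); print(n,{k:(v.tolist() if hasattr(v,'tolist') else v) for k,v in m.items()})
o=status.get_obs();print(o["position"],o["ee_rot"],o["clock"],o["ft_force"],manip.tip_extent)
E
```

```text
top {'fx': 409.02702835144356, 'fy': 409.02702835144356, 'cx': 319.5816162295208, 'cy': 202.03386361583551, 'D': [-0.015637878929656762, 0.0, 0.0, 0.0, 0.0], 'R': [[0.0276658755150202, -0.9996148136957352, -0.0021962631962884525], [-0.9783829558634058, -0.02662766827380714, -0.20507988433360555], [0.2049424090030473, 0.007822501028446975, -0.9787427739041998]], 't': [-0.052923395021892264, 0.6035851620307103, 1.378149442708357]}
scene {'fx': 371.1584772763055, 'fy': 371.1584772763055, 'cx': 319.2525300606048, 'cy': 206.4221070135522, 'D': [-0.0674433586062319, 0.0, 0.0, 0.0, 0.0], 'R': [[0.5780650897288795, 0.8159711824377869, -0.005637505460963664], [0.6591109493340268, -0.4709900012038194, -0.5862944441439166], [-0.48105457954866254, 0.3352006088853451, -0.8100784179930691]], 't': [-0.311442235964291, -0.372905805807592, 1.4962014970149826]}
[ 0.21876185 -0.58508575  0.21480488] [ 9.84031907e-01  1.77991013e-01 -1.50428515e-04 -6.19414887e-04] 0.1 [0.35188035 0.02218018 0.73619576] 0.014
```

View pics/top0.png

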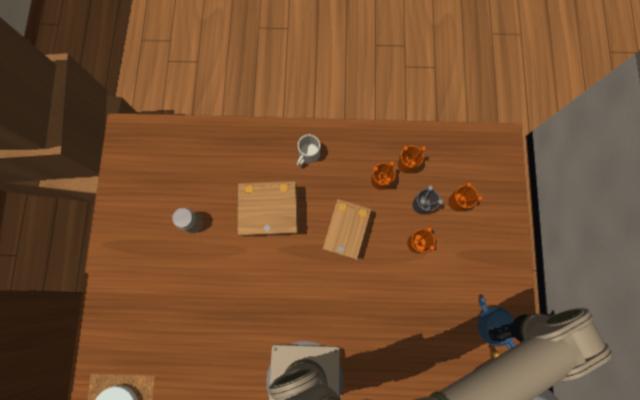

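View pics/scene0.png

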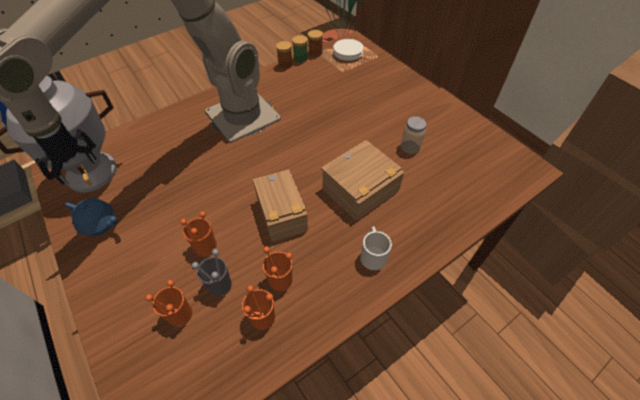

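Top view: the wide box lid spans about (237-298, 182-236) with its disc at (267,228). The narrow box is at (348,230), the jar at (185,218), the mug at (308,148) and the caddy at (428,201). I'll zoom in for accuracy.

```bash
python3 - <<'E'
import cv2,numpy as np
t=cv2.imread("pics/top0.png")[170:250,225:305];s=cv2.imread("pics/scene0.png")[135:225,315:415]
t=cv2.resize(t,(400,400),interpolation=cv2.INTER_CUBIC);s=cv2.resize(s,(400,360),interpolation=cv2.INTER_CUBIC)
s=cv2.copyMakeBorder(s,0,40,0,0,cv2.BORDER_CONSTANT)
cv2.imwrite("pics/z0.png",np.hstack([t,s]))
E
```

```text
(no output)
```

View pics/z0.png

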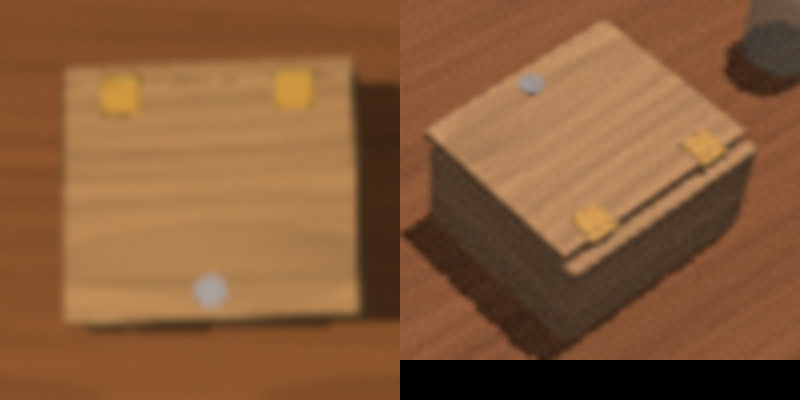

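The zoom shows the disc at (210,291)/5 in the top crop and (131,84)/4 in the scene crop. The front corners are at (64,323) and (360,314), and the back corners at (64,67) and (352,58).

```bash
cat > h.py <<'E'
from workcell import status,viewer,manip
import cv2,numpy as np
from scipy.spatial.transform import Rotation as Rn
def ray(n,px,z,m=None):
    m=m or viewer.camera_model(n);K=np.array([[m['fx'],0,m['cx']],[0,m['fy'],m['cy']],[0,0,1]])
    p=cv2.undistortPoints(np.array(px,float).reshape(-1,1,2),K,np.array(m['D']))[:,0]
    R=np.array(m['R']);t=np.array(m['t']);d=np.c_[p,np.ones(len(p))]@R;c=-R.T@t
    return c+d*((z-c[2])/d[:,2])[:,None]
def proj(n,X):
    m=viewer.camera_model(n);K=np.array([[m['fx'],0,m['cx']],[0,m['fy'],m['cy']],[0,0,1]])
    return cv2.projectPoints(np.array(X,float).reshape(-1,1,3),cv2.Rodrigues(np.array(m['R']))[0],np.array(m['t']),K,np.array(m['D']))[0][:,0]
def tool(X):  # world target -> shift in tool axes
    o=status.get_obs();return Rn.from_quat(o['ee_rot']).inv().apply(np.array(X)-o['position'])
E
python3 - <<'E'
from h import *
np.set_printoptions(precision=4,suppress=True)
f=lambda a,s,o:[(x/s-.5+.5/s+o[0],y/s-.5+.5/s+o[1]) for x,y in a]
print("top disc,FL,FR,BL,BR\n",ray("top",f([(210,291),(64,323),(360,314),(64,67),(352,58)],5,(225,170)),.103))
print("scene disc,FR,FL\n",ray("scene",f([(131,84),(27,135),(205,22),(348,147),(172,270)],4,(315,135)),.103))
print("jar",ray("top",[(183,217)],.12),"mug",ray("top",[(309,145)],.09),"caddy",ray("top",[(428,201)],.1))
print("narrow top",ray("top",[(340,201),(372,209),(357,259),(323,249)],.103))
E
```

```text
top disc,FL,FR,BL,BR
 [[0.5026 0.1398 0.103 ]
 [0.4781 0.2371 0.103 ]
 [0.4897 0.0378 0.103 ]
 [0.6558 0.2493 0.103 ]
 [0.6676 0.0504 0.103 ]]
scene disc,FR,FL
 [[0.5035 0.1389 0.103 ]
 [0.4994 0.0369 0.103 ]
 [0.4828 0.2348 0.103 ]
 [0.6579 0.2374 0.103 ]
 [0.6715 0.0469 0.103 ]]
jar [[0.5289 0.4207 0.12  ]] mug [[0.8053 0.0068 0.09  ]] caddy [[ 0.6107 -0.4085  0.1   ]]
narrow top [[ 0.6018 -0.1064  0.103 ]
 [ 0.5769 -0.216   0.103 ]
 [ 0.4063 -0.1664  0.103 ]
 [ 0.4364 -0.0525  0.103 ]]
```

```bash
python3 - <<'E'
from h import *
np.set_printoptions(precision=4,suppress=True)
for X in [(.219,-.585,.32),(.42,-.35,.32),(.5,-.05,.3),(.503,.139,.2)]: print(tool(X))
o=status.get_obs();R=Rn.from_quat(o['ee_rot']);T=Rn.from_matrix(np.array([[np.cos(.062),np.sin(.062),0],[np.sin(.062),-np.cos(.062),0],[0,0,-1]]))
print((R.inv()*T).as_rotvec(degrees=True))
print(proj("scene",[o['position'],(.503,.139,.103)]))
E
```

```text
[ 0.0002 -0.0001 -0.1052]
[ 0.2708 -0.1498 -0.105 ]
[ 0.4509 -0.4028 -0.0847]
[ 0.5199 -0.5786  0.0155]
[-0.0717  0.0151 16.9532]
[[ 84.9501 178.4986]
 [347.305  155.5217]]
```

play_rows --plan '[0,0,0,0,0,-0.105,0,0,0,0,0,0,-0.105,0,0,0,8,0.27,-0.15,-0.105,0,0,0,8,0.27,-0.15,-0.105,0,0,0,8,0.27,-0.15,-0.105,0,0,0,8,0.27,-0.15,-0.105,0,0,0,8,0.27,-0.15,-0.105,0,0,0,8,0.27,-0.15,-0.105,0,0,0,17,0.45,-0.4,-0.085,0,0,0,17,0.45,-0.4,-0.085,0,0,0,17,0.45,-0.4,-0.085,0,0,0,17,0.45,-0.4,-0.085,0,0,0,17,0.45,-0.4,-0.085,0,0,0,17,0.45,-0.4,-0.085,0,0,0,17,0.52,-0.579,0.015,0,0,0,17,0.52,-0.579,0.015,0,0,0,17,0.52,-0.579,0.015,0,0,0,17,0.52,-0.579,0.015,0,0,0,17,0.52,-0.579,0.015,0,0,0,17,0.52,-0.579,0.015,0]' --squeeze 40

```text
clock: 2.6
position: [0.5038, 0.137, 0.2007]
ee_rot: [1.0, 0.029, 0.0, 0.0]
ft_force: [0.3, -0.5, 0.2]
grip_width: -0.0
grasp_force: 0.0
```

```bash
python3 - <<'E'
from h import *
np.set_printoptions(precision=4,suppress=True)
cv2.imwrite("pics/w1.png",viewer.camera("wrist")[:,:,::-1])
o=status.get_obs();print(o['clock'],o['position'],o['grip_width'],o['ft_force'],Rn.from_quat(o['ee_rot']).as_matrix());print(tool((.503,.139,.13)), proj("wrist",[(.503,.139,.103),o['position']]))
E
```

```text
2.65 [0.5039 0.1369 0.2009] 0.003416659435608098 [-0.4562  0.2142  0.0237] [[ 0.9983  0.0583  0.0006]
 [ 0.0583 -0.9983 -0.0007]
 [ 0.0006  0.0007 -1.    ]]
[-0.0008 -0.0022  0.0709] [[313.0275 200.8229]
 [316.0754 255.6555]]
```

View pics/w1.png

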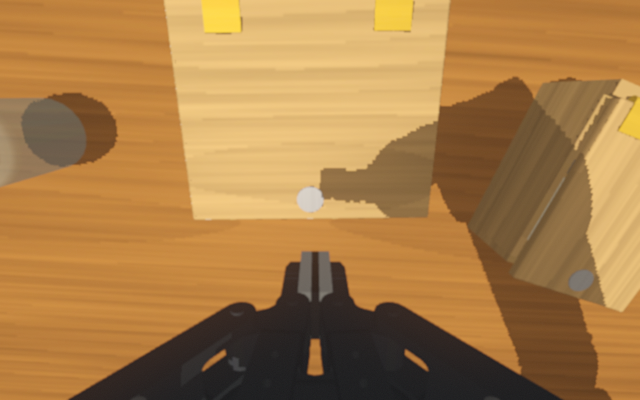

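The wrist view shows the disc at (310,200), within about 3 px of the prediction, and the shut fingers at (316,255). I'll descend and press gradually.

play_rows --plan '[0,0,0,-0.001,-0.0035,0.05,0,0,0,0,-0.001,-0.0035,0.078,0,0,0,0,-0.001,-0.0035,0.081,0,0,0,0,-0.001,-0.0035,0.083,0,0,0,0,-0.001,-0.0035,0.085,0,0,0,0,-0.001,-0.0035,0.086,0,0,0,0,-0.001,-0.0035,0.087,0,0,0,0,-0.001,-0.0035,0.087,0]'

```text
clock: 3.65
position: [0.502, 0.1425, 0.1136]
ee_rot: [1.0, 0.031, 0.0, 0.0]
ft_force: [-1.0, 0.6, 0.8]
grip_width: 0.001
grasp_force: 0.0
```

play_rows --plan '[0,0,0,0,0.001,0.001,0,0,0,0,0,0.001,0.002,0,0,0,0,0,0.001,0.002,0]'

```text
clock: 4.03
position: [0.502, 0.1414, 0.1114]
ee_rot: [1.0, 0.031, -0.0, 0.0]
ft_force: [-0.3, -0.6, -0.1]
grip_width: -0.005
grasp_force: 0.0
```

play_rows --plan '[0,0,0,0,0,0.001,0,0,0,0,0,0,0.002,0,0,0,0,0,0,0.002,0]'

```text
clock: 4.4
position: [0.502, 0.1414, 0.1094]
ee_rot: [1.0, 0.031, -0.0, 0.0]
ft_force: [-0.7, 0.5, 0.3]
grip_width: -0.002
grasp_force: 0.0
```

```bash
python3 - <<'E'
from h import *
np.set_printoptions(precision=4,suppress=True)
cv2.imwrite("pics/w2.png",cv2.resize(viewer.camera("wrist")[150:350,200:440,::-1],None,fx=2.5,fy=2.5))
o=status.get_obs();print(o['clock'],o['position'],o['ft_force'],o['torque'],manip.tip_extent)
E
```

```text
4.45 [0.502  0.1414 0.1094] [0.8205 0.2756 0.2256] [-0.0419  0.0112 -0.0152] 0.014
```

View pics/w2.png

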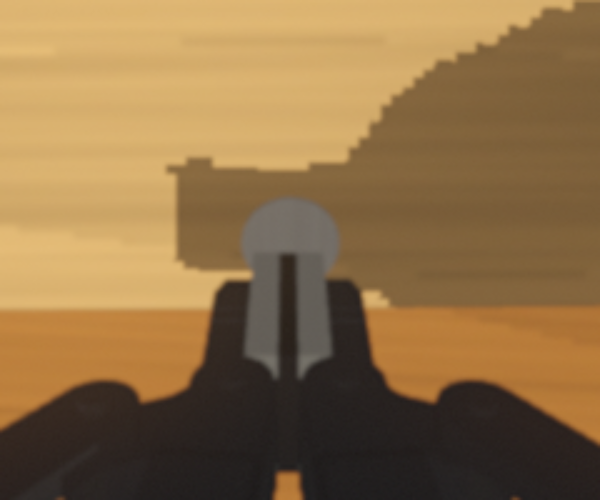

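The fingertips are over the lower half of the disc and still just short of it. I'll continue down.

play_rows --plan '[0,0,0,0.001,0,0.001,0,0,0,0,0.002,0,0.002,0,0,0,0,0.003,0,0.003,0,0,0,0,0.003,0,0.003,0]'

```text
clock: 4.95
position: [0.5051, 0.1416, 0.1064]
ee_rot: [1.0, 0.031, -0.0, 0.0]
ft_force: [-0.2, 0.3, -0.3]
grip_width: 0.0
grasp_force: 0.0
```

play_rows --plan '[0,0,0,0,0,0.001,0,0,0,0,0,0,0.002,0,0,0,0,0,0,0.003,0,0,0,0,0,0,0.003,0]'

```text
clock: 5.45
position: [0.505, 0.1416, 0.1034]
ee_rot: [1.0, 0.031, -0.0, 0.0]
ft_force: [0.6, -0.6, -0.1]
grip_width: 0.001
grasp_force: 0.0
```

```bash
python3 - <<'E'
from h import *
a=cv2.resize(viewer.camera("wrist")[150:350,200:440,::-1],(400,333));b=cv2.resize(viewer.camera("scene")[120:220,300:420,::-1],(400,333))
cv2.imwrite("pics/w3.png",np.hstack([a,b]));print(status.get_obs()['tau'])
E
```

```text
[ 7.72429103e-04 -4.74411249e+01 -6.05093122e+00 -3.50441372e+01
  1.72469113e-02  4.99093221e-04 -1.29276930e-03]
```

View pics/w3.png

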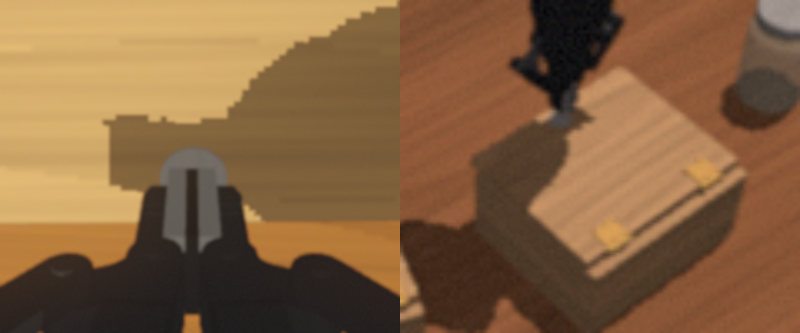

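The tips are now almost on the disc (wrist crop, 193,170) and the lid is still shut. I'll continue until there is a force.

play_rows --plan '[0,0,0,0,0,0.001,0,0,0,0,0,0,0.002,0,0,0,0,0,0,0.003,0,0,0,0,0,0,0.003,0]'

```text
clock: 6.05
position: [0.505, 0.1416, 0.1004]
ee_rot: [1.0, 0.031, -0.0, 0.0]
ft_force: [-0.8, 0.1, 0.3]
grip_width: -0.004
grasp_force: 0.0
```

play_rows --plan '[0,0,0,0,0,0.001,0,0,0,0,0,0,0.002,0,0,0,0,0,0,0.002,0]'

```text
clock: 6.42
position: [0.505, 0.1416, 0.0984]
ee_rot: [1.0, 0.031, -0.0, 0.0]
ft_force: [0.3, 0.3, 0.7]
grip_width: 0.001
grasp_force: 0.0
```

```bash
python3 - <<'E'
from h import *
np.set_printoptions(precision=1,suppress=True)
o=status.get_obs();R=Rn.from_quat(o['ee_rot']);p=o['position']
for z in(-.015,-.005,0,.007,.014): print(z,proj("wrist",[p+R.apply((x,0,z)) for x in(0,.005,.011)]).ravel())
im=viewer.camera("wrist")[:,:,::-1];cv2.imwrite("pics/w4.png",cv2.resize(im[150:350,200:440],None,fx=2.5,fy=2.5))
print(proj("wrist",[(.503,.139,.103),(.514,.139,.103)]))
E
```

```text
-0.015 [316.2 269.8 316.2 260.9 316.2 250.1]
-0.005 [316.1 260.1 316.1 251.6 316.1 241.3]
0 [316.1 255.6 316.1 247.4 316.1 237.2]
0.007 [316.  249.8 316.  241.7 316.  231.9]
0.014 [316.  244.3 316.  236.5 316.  227. ]
[[320.8 263.3]
 [322.2 244.7]]
```

View pics/w4.png

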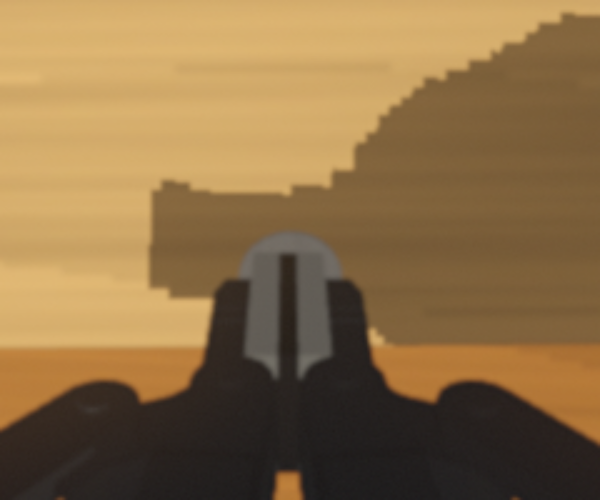

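The disc is centred under the tips (column 316), still uncontacted. The tip row of 251 suggests the shut tips sit about 15 mm behind the TCP, which puts contact near TCP z of 0.088. I'll keep going in small steps.

play_rows --plan '[0,0,0,0,0,0.002,0,0,0,0,0,0,0.004,0,0,0,0,0,0,0.006,0,0,0,0,0,0,0.006,0]'

```text
clock: 6.98
position: [0.5049, 0.1416, 0.0923]
ee_rot: [1.0, 0.031, -0.0, 0.0]
ft_force: [0.8, -0.3, -0.1]
grip_width: -0.0
grasp_force: 0.0
```

play_rows --plan '[0,0,0,0,0,0.002,0,0,0,0,0,0,0.004,0,0,0,0,0,0,0.004,0]'

```text
clock: 7.35
position: [0.5049, 0.1416, 0.0883]
ee_rot: [1.0, 0.031, -0.0, 0.0]
ft_force: [-0.7, -0.6, -0.5]
grip_width: 0.002
grasp_force: 0.0
```

play_rows --plan '[0,0,0,0,0,0.001,0,0,0,0,0,0,0.002,0,0,0,0,0,0,0.002,0]'

```text
clock: 7.72
position: [0.5051, 0.1417, 0.0866]
ee_rot: [1.0, 0.031, 0.0, 0.0]
ft_force: [-0.5, 0.2, 0.8]
grip_width: 0.004
grasp_force: 0.9
```

```bash
python3 - <<'E'
from h import *
a=cv2.resize(viewer.camera("wrist")[150:350,200:440,::-1],(400,333));b=cv2.resize(viewer.camera("scene")[120:220,300:420,::-1],(400,333))
cv2.imwrite("pics/w5.png",np.hstack([a,b]));o=status.get_obs();print(o['tau'],o['joint_pos'],o['position'])
E
```

```text
[ 4.56220179e-02 -4.75631905e+01 -6.22559577e+00 -3.40635824e+01
  1.03942375e-01 -2.66360287e-01 -9.71006375e-04] [ 0.22745332  0.29914361 -0.66921344  1.84799678  0.21056965  1.0657618
 -2.0325522 ] [0.50505892 0.14163545 0.08658028]
```

View pics/w5.png

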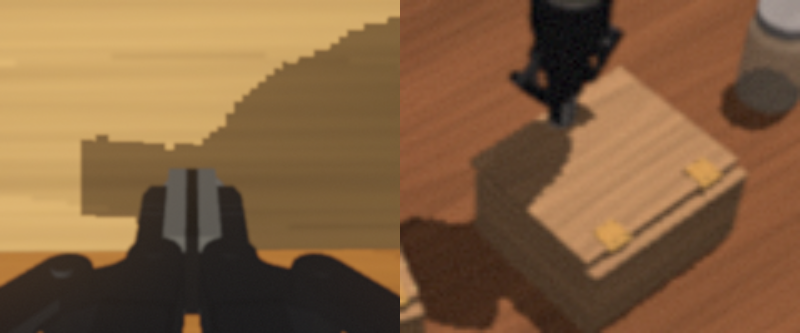

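Contact was found at TCP z of about 0.087 (the torques and pad force changed), so I'll press now.

play_rows --plan '[0,0,0,0,0,0.001,0,0,0,0,0,0,0.002,0,0,0,0,0,0,0.003,0,0,0,0,0,0,0.003,0]'

```text
clock: 8.32
position: [0.5049, 0.1416, 0.0838]
ee_rot: [1.0, 0.031, -0.0, 0.0]
ft_force: [-3.9, -1.5, 5.7]
grip_width: 0.002
grasp_force: 3.4
```

play_rows --plan '[0,0,0,0,0,0.001,0,0,0,0,0,0,0.002,0,0,0,0,0,0,0.0025,0,0,0,0,0,0,0.0025,0]'

```text
clock: 8.82
position: [0.5048, 0.1417, 0.0813]
ee_rot: [1.0, 0.031, -0.0, 0.0]
ft_force: [-3.8, -0.7, 7.6]
grip_width: 0.006
grasp_force: 3.7
```

play_rows --plan '[0,0,0,0,0,0.001,0,0,0,0,0,0.0015,0,0,0,0,0,0,0.0015,0]'

```text
invalid input
```

play_rows --plan '[0,0,0,0,0,0.001,0,0,0,0,0,0,0.0015,0,0,0,0,0,0,0.0015,0]'

```text
clock: 9.2
position: [0.5049, 0.1417, 0.0807]
ee_rot: [1.0, 0.031, -0.0, 0.0]
ft_force: [-8.1, -2.5, 17.8]
grip_width: -0.004
grasp_force: 9.2
```

It has bottomed out at 18 N, so the catch is released. I'll draw up and back.

play_rows --plan '[0,0,0,-0.02,0,-0.06,0,0,0,0,-0.04,0,-0.12,0,0,0,0,-0.06,0,-0.15,0,0,0,0,-0.06,0,-0.15,0,0,0,0,-0.06,0,-0.15,0,0,0,0,-0.06,0,-0.15,0,0,0,0,-0.06,0,-0.15,0,0,0,0,-0.06,0,-0.15,0,0,0,0,-0.06,0,-0.15,0,0,0,0,-0.06,0,-0.15,0]'

```text
clock: 10.45
position: [0.4452, 0.138, 0.2295]
ee_rot: [1.0, 0.031, 0.0, 0.0]
ft_force: [-0.6, -0.1, 0.1]
grip_width: -0.003
grasp_force: 0.0
```

```bash
python3 - <<'E'
from h import *
a=cv2.resize(viewer.camera("wrist")[:,:,::-1],(400,250));b=cv2.resize(viewer.camera("scene")[100:220,270:462,::-1],(400,250))
cv2.imwrite("pics/w6.png",np.hstack([a,b]));o=status.get_obs();print(o['clock'],o['position'])
np.set_printoptions(precision=4,suppress=True)
E
```

```text
10.55 [0.44517732 0.13797846 0.22951441]
```

View pics/w6.png

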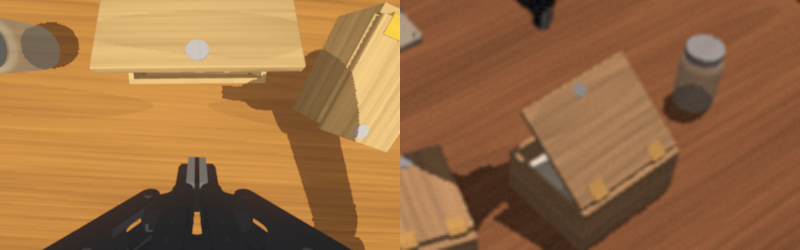

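The wide lid has sprung ajar (disc at 198,50 in the wrist half) and the narrow box is shut. Next I'll lower in front of the edge and push along its arc.

play_rows --plan '[0,0,0,0,0,0.05,0,0,0,0,0,0,0.078,0,0,0,0,0.02,0,0.078,0,0,0,0,0.04,0,0.078,0,0,0,0,0.05,0,0.078,0,0,0,0,0.059,0,0.078,0,0,0,0,0.07,0,0.066,0,0,0,0,0.08,0,0.053,0,0,0,0,0.093,0,0.042,0,0,0,0,0.106,0,0.032,0,0,0,0,0.106,0,0.032,0]'

```text
clock: 11.92
position: [0.5515, 0.1446, 0.198]
ee_rot: [1.0, 0.03, 0.0, -0.0]
ft_force: [-1.0, 0.2, 0.0]
grip_width: 0.001
grasp_force: 0.2
```

```bash
python3 - <<'E'
from h import *
a=cv2.resize(viewer.camera("top")[140:265,180:380,::-1],(400,250));b=cv2.resize(viewer.camera("scene")[100:220,270:462,::-1],(400,250))
cv2.imwrite("pics/w7.png",np.hstack([a,b]));o=status.get_obs();print(o['clock'],o['position'],o['ft_force'])
E
```

```text
12.025 [0.55035909 0.14452888 0.19711972] [-0.61201247  1.42497742  0.39769708]
```

View pics/w7.png

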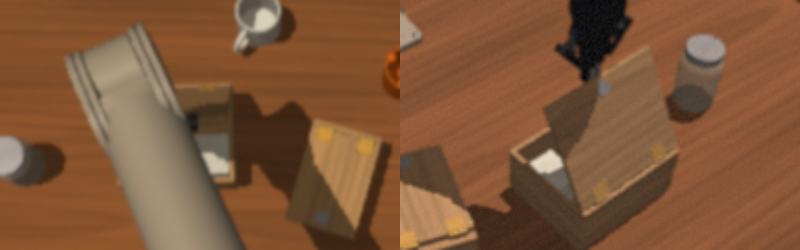

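The lid is lifting with the fingers at its edge, at about 1 rad. I'll continue along the arc.

play_rows --plan '[0,0,0,0.015,0,-0.008,0,0,0,0,0.03,0,-0.015,0,0,0,0,0.046,0,-0.02,0,0,0,0,0.062,0,-0.024,0,0,0,0,0.076,0,-0.025,0,0,0,0,0.09,0,-0.026,0,0,0,0,0.104,0,-0.026,0,0,0,0,0.116,0,-0.026,0,0,0,0,0.124,0,-0.026,0,0,0,0,0.126,0,-0.026,0,0,0,0,0.126,0,-0.026,0,0,0,0,0.126,0,-0.026,0,0,0,0,0.126,0,-0.026,0]'

```text
clock: 13.65
position: [0.6765, 0.1521, 0.2237]
ee_rot: [1.0, 0.031, 0.0, 0.0]
ft_force: [-0.1, 0.2, -0.4]
grip_width: -0.004
grasp_force: 0.0
```

play_rows --plan '[0,0,0,-0.05,0,0,0,0,0,0,-0.1,0,-0.02,0,0,0,0,-0.15,0,-0.05,0,0,0,0,-0.2,0,-0.05,0,0,0,0,-0.22,0,-0.05,0,0,0,0,-0.22,0,-0.05,0,0,0,0,-0.22,0,-0.05,0]'

```text
clock: 14.52
position: [0.4579, 0.1385, 0.2736]
ee_rot: [1.0, 0.03, 0.0, 0.0]
ft_force: [0.4, -0.9, 0.1]
grip_width: -0.001
grasp_force: 0.0
```

```bash
python3 - <<'E'
from h import *
a=cv2.resize(viewer.camera("top")[140:265,180:380,::-1],(400,250));b=cv2.resize(viewer.camera("scene")[100:280,150:450,::-1],(400,240))
b=cv2.copyMakeBorder(b,0,10,0,0,0)
cv2.imwrite("pics/w8.png",np.hstack([a,b]));o=status.get_obs();print(o['clock'],o['position'],o['ft_force'])
E
```

```text
14.625 [0.45780612 0.13870417 0.27325017] [ 0.888305    0.30999526 -0.33504743]
```

View pics/w8.png

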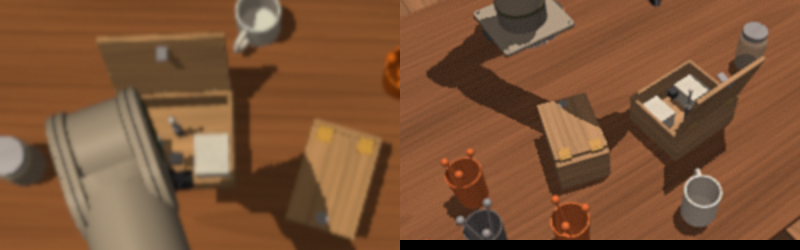

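The lid's free edge is at top pixel (229-293, 158), with the box open and nothing else disturbed. I'll check the angle against a projection.

```bash
python3 - <<'E'
from h import *
u=np.array([.998,.062]);v=np.array([-.062,.998]);h=np.array([.652,.15])
for th in(1.57,1.7,1.85):
    print(th,[proj("top",[(*(h+v*s*.1-u*.166*np.cos(th)),.093+.166*np.sin(th))]).round(0).tolist() for s in(1,-1)])
E
```

```text
1.57 [[[227.0, 174.0]], [[292.0, 171.0]]]
1.7 [[[227.0, 167.0]], [[292.0, 165.0]]]
1.85 [[[228.0, 160.0]], [[292.0, 158.0]]]
```

The observed edge row of about 158-159 matches 1.85 rad, so the lid is on its stop.

```bash
python3 -c "
from workcell import manip;print(manip.hand_in())"
```

```text
the job is handed in; nothing more can be done
None
```

The wide box is open: its lid sprang ajar by itself, was pushed over, and by camera check leans on its stop at about 1.85 rad; the narrow box looks shut, nothing else appears to have moved, and the job is handed in (no verdict was returned).

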